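Third hand at the bread stall: press a tray board against two sprung stops

ROBOT

A 6-joint arm with a two-finger parallel gripper is mounted at the origin on the work surface. World frame = base frame: x ahead of the robot, y to its left, z up, the work surface at z = 0. Lengths are in mm, angles in rad, forces in N, time in s.
With the tool pointing down it reaches from about 350 to 800 mm from the base axis. Payload 7.3 kg.
Tool frame: the origin (TCP) lies midway between the tips of the shut fingers; the grasp point (between the pads) lies 19 mm behind it (r.grasp_offset is the distance from the TCP to the grasp point, in mm); x points along the fingers, y is the direction in which the jaws open and shut, and the axes are right-handed (so a half turn about x gives the same grasp; the last joint's range is limited). The gripper opens to 85 mm and grips with 20 to 120 N. Pads are 22 mm wide; open, the fingers measure 114 mm over their backs; the gripper's body (76 mm by 85 mm) begins 54 mm behind the grasp point. The pads swing forward as they close: fully open they stand 13 mm farther back than shut.
Start: joints at [-1.478, 0.342, 1.524, -0, 1.275, -0.146], TCP at [124.204, -510.118, 204.422] pointing down, gripper open.
Joint ranges: [-2.53, 2.53], [-0.77, 2.02], [0.04, 2.7], [-1, 4.14], [0.28, 2.66], [-3.11, 3.11]. Speed limits (rad/s): [2.57, 2.57, 3.14, 3.14, 3.14, 3.14].

INTERFACE

Orientations are given as a 3x3 rotation matrix whose columns are the frame's x, y, z axes.
In Python, from workcell import r gives the robot as it stands. The module is installed in compiled form; this text tells all that it offers.
- The arm moves only by the shell command python3 -m creep 'ROWS' [OPENING] [FORCE]. ROWS is JSON, a list of rows, each a list of 4 numbers: the shift along the tool's x, y, z in cm, then the turn about the tool's x in rad. In form: [[dx, dy, dz, spin], ...]. A call has 1 to 5 rows; each row shifts and turns the commanded pose from where the row before left it, along the tool's axes as they then stand; what a row does not reach is not made up. A row lasts 1/10 s, in which the tool goes at most 50 mm and 8.59 degrees, less where a joint would pass 70% of its speed; a pose out of reach is approached as far as the arm can. A call is refused whole if a number of a shift passes 5 or a number of a turn 0.15, either way. A call with a gripper value outside its range is refused whole. OPENING is the finger opening in cm, from 0 to 8.54, set as the call begins (- or left out, the last holds). The fingers move at their own pace and stop on an object; FORCE is the grip in N (left out, the last holds). Time passes only in rows, so rows that do not move let the fingers close. It gives the time, the measured TCP pose, the force and the opening at its end, in the units of the state.
- r.observe(): the state, without advancing time (a new reading comes with each control period).
- r.camera(name): name is "scene" or "top" or "wrist"; returns a dict with "img" (420x560x3 uint8, blue, green, red), "mtx" (3x3 intrinsics, pixels), "D" ([k1, k2, p1, p2, k3] as OpenCV has them; the pictures are not rectified), "R" (3x3) and "t" (3): a world point X has camera coordinates R X + t; the wrist camera has in their place "T_tool_cam" (4x4, takes a point from camera to tool coordinates, whose origin is the TCP and whose axes are the tool frame's). Camera axes: x right, y down, z forward; pixel columns grow to the right and rows downward; lengths in mm; the calibration is good to about 2 mm. A picture is of the moment at which its call begins: read the wrist's pose just before it. There is no depth.
- r.hand_in(): hands the job in, once; it reports no verdict.
Trained networks look in a picture, given as the dict that the camera call returned (one of the last four; its "shot" number tells which), for a name from the list of things; names that differ only in an ending like _2 or _b are one class to them, and where a whole thing is asked for, a point or a joint stands for the part that bears it (a point fixed in the world has none). Each returns a list of dicts, best first, with "confidence" (0 to 1); they miss things now and then, are a little off and sometimes report something else, mostly with a low value. They report only what shows in the picture. A call takes as long as a camera call. They do not tell look-alikes from the thing itself.
- r.regions_of(picture, label): "mask" (420x560 bool, what is visible of it) and "location" ([column, row] in pixels, amid what is visible of it).
The state is a dict: "t": time; "joint_positions": joint angles; "dq": joint speeds; "effort": joint torques, N m; "tool_pos": TCP position; "ee_rot": TCP orientation; "contact_force": force on the tool from outside, world axes, zero at the start; "ft_torque": the same for the moment, N m; "width": finger opening in mm.
Only numpy, scipy, OpenCV 4.12 (cv2) and the standard library are available. Lean on these libraries where they do the work, as an engineer would, in place of code of your own. Each camera call takes 0.05 s, during which the arm holds its last target.

TASK

Stand the longer of the two loose wooden boards on its long edge on the jig's plywood plate, between the two low cheeks, and press it squarely against the two sprung stop buttons until both are pushed about half way in, never all the way. Finish while holding it pressed there, so that the stallholder can nail it: do not let up at the end. Leave the other things on the counter where they are.

Things in the scene. Friction and masses are not known exactly. Their poses are not given: they have to be found in the camera images.
- long_board: plain light-wood board for the front of a display tray, 220 long (its y) x 18 thick (its x) x 80 high (its z), about 0.15 to 0.25 kg; it starts standing free on one long edge on the counter. Origin: centre of its lower edge face. Both faces and both ends are alike, so it may go in either way round. Take it across its 18 mm thickness.
- short_board: bystander: a board like the other but only 140 long (too short to use), standing in the same way near it; the two may have swapped places. Same axes and origin as the long one.
- jig: fixed jig. Plywood plate 160 (x) x 300 (y) x 12 thick; origin at the centre of its underside, x = the way the board is pressed (roughly away from the robot), y along the board. Two steel posts, 30 x 36, at x 45 to 75, y +80 and -80, tops at z 78, each with a stop button facing -x. Two low wooden cheeks (x -20 to 45, tops at z 32) have inner faces at y +126 and -126: 16 play each side of the board.
- face_left (a point): centre of the front face of the stop button on the jig's +y post, a 20 diameter steel disc; moves with the button. With the button out it is at x 30, y 80, z 57 in the jig's frame.
- face_right (a point): the same on the -y post: x 30, y -80, z 57 with the button out.
- stop_left (a joint): how far the +y button is pushed in: 0 = right out, 0.014 m = all the way in (metres). Its spring gives about 0.7 N at first plus 0.7 N per mm, so half way (7 mm) takes about 5.6 N. A thin brass rod comes out of the post's back as it goes in.
- stop_right (a joint): the same for the -y button; both half way in take about 11 N together.
- hammer: bystander: hammer lying on the counter right of the jig; origin near its middle.
- jar: bystander: closed glass jar, 64 diameter, 90 high, beyond the boards; origin at the centre of its underside.
- nail_cup: bystander: open steel cup, 70 diameter, 60 high, near side, right; origin at the centre of its underside.
- loaf: bystander: brown loaf 190 x 96 x 91 high, far left; origin at the centre of its underside.
- roll: bystander: pale bread roll 85 x 72 x 67 high, close to the robot between the boards and the jig; origin at the centre of its underside.
- ginger_box: bystander: flat cardboard box 100 x 140 x 35 high with a paper band, right of the jig; origin at the centre of its underside.
There are look-alikes about, which are no part of the job. Leave any green or turquoise look-alike of the long_board alone.

How it is judged:
By the outcome, as a careful person would: the job done as asked, in the order asked, and still so for the second after the job is handed in, while the arm keeps its last pose, push and grip.
It also fails if it takes over 42 s, if anything falls off the work surface, if the arm or the gripper's body presses on something with over 40 N, if the wrist force passes 120 N, or if a joint passes its speed limit or range.

## Working session

There is one attempt and no reset: what is moved stays moved. The work goes in short steps, Python scripts to look and compute and a shell command to move; the robot and the scene stay as the last step left them, time stands still between calls to the robot, and variables do not carry over. Pictures are saved under pics/ and viewed, and the job is handed in when it is done.

```bash
mkdir -p pics; python3 - <<'E'
from workcell import r
import cv2,pickle
o=r.observe()
print({k:(o[k]) for k in o})
for n in ["scene","top"]:
    c=r.camera(n); cv2.imwrite(f"pics/{n}0.png",c["img"]); pickle.dump(c,open(f"{n}0.pkl","wb"))
    print(n,c["t"],c["mtx"],c["D"])
    for l in ["long_board","short_board","jig","face_left"]:
        for d in r.regions_of(c,l): print(n,l,round(d["confidence"],2),d["location"],d["mask"].sum())
E
```

```text
{'t': 0.0, 'joint_positions': array([-1.47802944e+00,  3.42693252e-01,  1.52501810e+00, -1.12800596e-05,
        1.27537029e+00, -1.46031711e-01]), 'dq': array([-2.63401243e-04,  4.37249524e-05,  2.80156895e-04, -1.11400120e-04,
        3.58893892e-04, -8.72691593e-04]), 'effort': array([ 7.47076247e-04, -4.33679080e+01, -2.46015733e+01, -1.33058647e-04,
        7.86401506e-03,  1.63964756e-05]), 'tool_pos': array([ 124.14246702, -509.66611855,  203.74089425]), 'ee_rot': array([[-1.48676134e-04,  2.36538581e-01, -9.71622086e-01],
       [ 1.48159026e-03, -9.71620978e-01, -2.36538538e-01],
       [-9.99998891e-01, -1.47471345e-03, -2.05996406e-04]]), 'contact_force': array([0.31361407, 0.05255526, 1.04950071]), 'ft_torque': array([0.00222179, 0.03124991, 0.02206714]), 'width': 85.26432734368771}
scene [  16.93496178 -441.37558722 1656.62784973] [[425.96593962   0.         280.43030125]
 [  0.         425.96593962 218.06586508]
 [  0.           0.           1.        ]] [-0.13555571  0.          0.          0.          0.        ]
scene long_board 0.84 [259.5, 182.3] 425
scene long_board 0.8 [384.5, 138.8] 1056
scene long_board 0.77 [379.9, 181.4] 1064
scene short_board 0.73 [385.9, 218.1] 745
scene jig 0.84 [276.8, 253.5] 4631
top [-115.89402024  530.64884575 1280.75281599] [[458.49320456   0.         274.35051865]
 [  0.         458.49320456 212.36763195]
 [  0.           0.           1.        ]] [0.0076769 0.        0.        0.        0.       ]
top long_board 0.91 [285.8, 276.9] 638
top long_board 0.9 [116.0, 305.9] 1111
top long_board 0.75 [146.6, 243.3] 733
top short_board 0.96 [143.8, 194.3] 481
top jig 0.72 [285.7, 182.5] 6105
top jig 0.41 [212.9, 274.0] 672
top face_left 0.58 [116.3, 136.9] 2037
top face_left 0.55 [257.8, 165.0] 37
```

View pics/scene0.png

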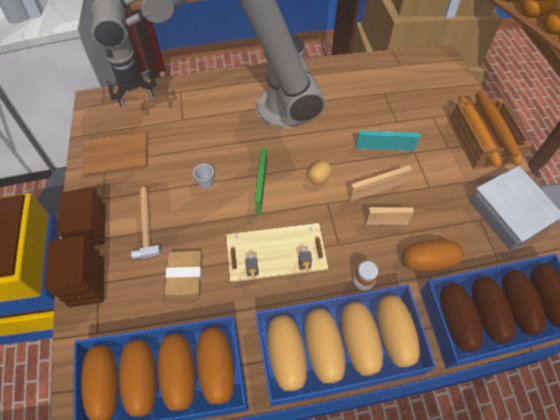

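View pics/top0.png

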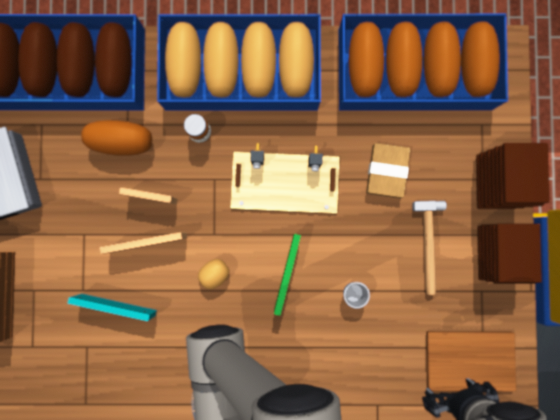

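```bash
cat > h.py <<'E'
import numpy as np,cv2,pickle
from scipy.optimize import minimize
def proj(c,P): 
    rv,_=cv2.Rodrigues(np.array(c["R"]));return cv2.projectPoints(np.array(P,float),rv,np.array(c["t"],float),np.array(c["mtx"]),np.array(c["D"],float))[0].reshape(-1,2)
def ray(c,uv,z):
    p=cv2.undistortPoints(np.array([[uv]],float),np.array(c["mtx"]),np.array(c["D"],float)).ravel()
    R=np.array(c["R"]);C=-R.T@np.array(c["t"]);d=R.T@np.array([p[0],p[1],1]);s=(z-C[2])/d[2];return (C+s*d)[:2]
def box(x0,x1,y0,y1,z0,z1): return np.array([[x,y,z] for x in(x0,x1) for y in(y0,y1) for z in(z0,z1)],float)
def place(P,x,y,a):
    c,s=np.cos(a),np.sin(a);return np.c_[c*P[:,0]-s*P[:,1]+x,s*P[:,0]+c*P[:,1]+y,P[:,2]]
def sil(c,P,S=4):
    h=cv2.convexHull(proj(c,P).astype(np.float32)*S+S/2-.5)
    m=np.zeros((420*S,560*S),np.uint8);cv2.fillConvexPoly(m,np.round(h).astype(np.int32),1)
    return cv2.resize(m.astype(np.float32),(560,420),interpolation=cv2.INTER_AREA)
def fit(cs,ms,P,x0):
    def f(p): return sum(np.abs(sil(c,place(P,p[0],p[1],p[2]/100))-m).sum()/m.sum() for c,m in zip(cs,ms))
    best=minimize(f,x0,method="Nelder-Mead",options=dict(initial_simplex=np.array([x0]*4)+np.vstack([np.zeros(3),np.diag([10,10,8])]),xatol=.05,fatol=1e-4))
    return best.x,best.fun
E
python3 - <<'E'
from h import *
from workcell import r
s=pickle.load(open("scene0.pkl","rb"));t=pickle.load(open("top0.pkl","rb"))
print("cams",-np.array(s["R"]).T@s["t"],-np.array(t["R"]).T@t["t"])
S=r.camera("scene");T=r.camera("top")
def pick(c,l,uv): 
    d=min(r.regions_of(c,l),key=lambda d:np.hypot(*(np.array(d["location"])-uv)));print(l,d["location"],d["mask"].sum());return d["mask"].astype(np.float32)
# colour masks for boards around
for n,L,us,ut in [("long_board",220,(380,181),(146,243)),("short_board",140,(386,218),(144,194))]:
    ms=[pick(S,n,us),pick(T,n,ut)]
    xy=ray(T,ut,40)
    for a0 in (-10,10):
        x,f=fit([S,T],ms,box(-9,9,-L/2,L/2,0,80),[xy[0],xy[1],a0]);print(n,x,f)
    for c,m in zip([S,T],ms): print(fit([c],[m],box(-9,9,-L/2,L/2,0,80),x))
ms=[pick(S,"jig",(277,253)),pick(T,"jig",(286,182))]
np.save("jm.npy",ms)
def tl(c,uv0): pass
for nm,c,crop in [("s",S,(210,290,215,340)),("t",T,(140,225,220,350)),("tb",T,(180,260,90,190))]:
    a,b,d,e=crop; cv2.imwrite(f"pics/z{nm}.png",cv2.resize(c["img"][a:b,d:e],None,fx=6,fy=6,interpolation=cv2.INTER_CUBIC))
E
```

```text
cams [1192.10163928 -238.04719222 1209.02533072] [ 469.56310627 -123.00387364 1303.73614408]
long_board [375.0, 182.1] 1034
long_board [143.2, 243.8] 675
long_board [446.3219737  241.4191171   18.21574045] 0.1517234444618225
long_board [446.36007846 242.097584    18.52129349] 0.15778565406799316
(array([447.64425398, 240.69657757,  19.8482341 ]), np.float64(0.05107592046260834))
(array([446.10366676, 241.41517976,  18.26951564]), np.float64(0.08425925672054291))
short_board [390.7, 216.5] 686
short_board [147.0, 197.4] 441
short_board [574.69212682 230.87912614 -17.1587904 ] 0.26540735363960266
short_board [574.83618079 230.24997741 -17.12023051] 0.2675635814666748
(array([575.97915434, 229.63376491, -16.56091201]), np.float64(0.15998542308807373))
(array([574.6324296 , 230.45376812, -17.37530515]), np.float64(0.09863945841789246))
jig [273.2, 251.5] 4459
jig [282.9, 182.4] 6216
```

View pics/zs.png

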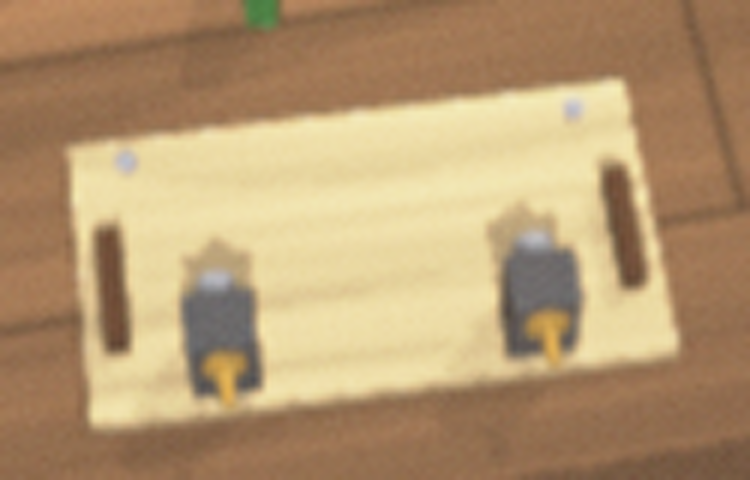

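View pics/zt.png

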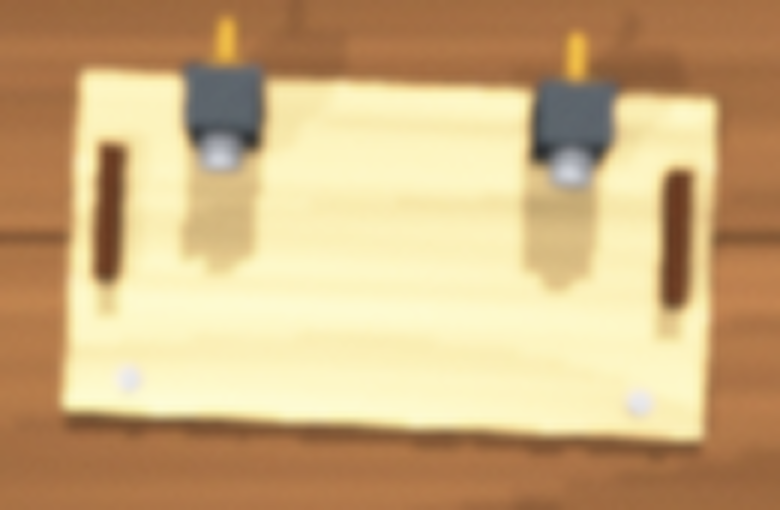

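View pics/ztb.png

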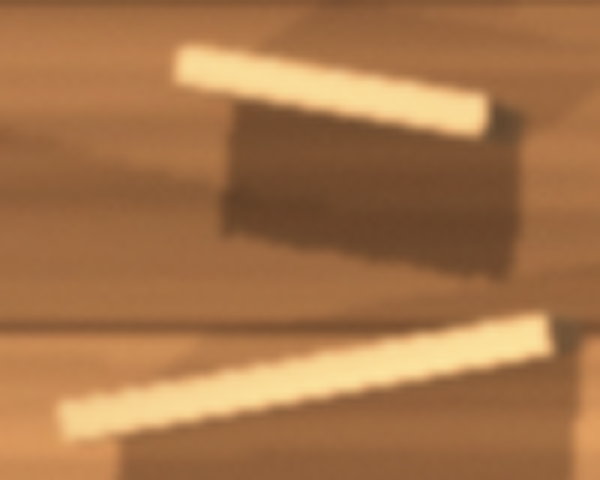

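```bash
python3 - <<'E'
from h import *
from scipy.optimize import least_squares
s=pickle.load(open("scene0.pkl","rb"));t=pickle.load(open("top0.pkl","rb"))
cv=lambda Z,o:(np.array(Z)+.5)/6-.5+np.array(o)
zt=cv([(82,72),(716,97),(704,440),(64,410)],(220,140)); zs=cv([(68,148),(622,80),(678,352),(92,428)],(215,210))
Pt=np.array([(80,150,12),(80,-150,12),(-80,-150,12),(-80,150,12)],float)
Ps=np.array([(-80,-150,12),(-80,150,12),(80,150,12),(80,-150,12)],float)
zb=cv([(57,405),(65,440),(545,313),(553,352)],(90,180))
Pb=np.array([(9,110,80),(-9,110,80),(9,-110,80),(-9,-110,80)],float)
def go(items,x0):
    f=lambda p:np.concatenate([(proj(c,place(P,*p))-z).ravel() for c,P,z in items])
    q=least_squares(f,x0,x_scale=[10,10,.1]);print(q.x,np.round(q.fun,1))
go([(t,Pt,zt)],[600,-100,0]);go([(s,Ps,zs)],[600,-100,0]);go([(t,Pt,zt),(s,Ps,zs)],[600,-100,0])
go([(t,Pb,zb)],[447,241,.18])
for n,uv in [("roll",(213,274)),("jar",(196,127))]: print(n,ray(t,uv,35))
print("green",ray(t,(297,236),80),ray(t,(278,314),80))
E
```

```text
[ 6.16816679e+02 -1.45154957e+02 -4.36724001e-02] [-0.   0.1 -0.   0.4 -0.2 -0.4  0.2 -0.1]
[ 6.20230202e+02 -1.46165585e+02 -4.23094330e-02] [-0.2  0.1  0.1  0.1  0.2 -0.1 -0.1 -0.1]
[ 6.18192826e+02 -1.45584830e+02 -4.30387923e-02] [ 0.1 -0.4  0.1 -0.1  0.  -0.9  0.4 -0.5 -0.1 -0.6  0.1 -0.4  0.3 -0.7
 -0.  -0.8]
[4.46980003e+02 2.40916584e+02 1.83047802e-01] [ 0.1 -0.4 -0.1  0.4  0.1 -0.1 -0.1  0.1]
roll [359.63848893  53.06981388]
jar [768.53959724 103.41548697]
green [ 464.45978859 -176.45318717] [ 258.55288921 -125.85498829]
```

```bash
python3 -m creep '[[0,-2.2,-3.6,0],[0,-2.2,-3.6,0],[0,-2.2,-3.6,0],[0,-2.2,-3.6,0],[0,-2.2,-3.6,0]]'; python3 -m creep '[[0,-2.2,-3.6,0],[0,-2.2,-3.6,0],[0,-2.2,-3.6,0],[0,-2.2,-3.6,0],[0,-2.2,-3.6,0]]'
python3 -m creep '[[0,-2.2,-3.6,0],[0,-2.2,-3.6,0],[0,0,0,-0.15],[0,0,0,-0.15],[0,0,0,-0.15]]'
python3 -m creep '[[0,0,0,-0.15],[0,0,0,-0.15],[0,0,0,-0.15],[0,0,0,-0.15],[0,0,0,-0.15]]'
python3 -m creep '[[0,0,0,-0.15],[0,0,0,-0.15],[0,0,0,-0.015],[0,0,0,0]]'
```

```text
t: 1.4
tool_pos: [274.0, -359.4, 204.6]
ee_rot: [[0.0, 0.236, -0.972], [-0.0, -0.972, -0.236], [-1.0, 0.001, -0.0]]
contact_force: [1.1, -0.6, -0.0]
width: 85.2
t: 1.9
tool_pos: [423.0, -209.8, 204.6]
ee_rot: [[0.0, 0.236, -0.972], [-0.0, -0.972, -0.236], [-1.0, 0.001, -0.0]]
contact_force: [0.8, -1.3, 0.5]
width: 85.1
t: 2.4
tool_pos: [481.7, -150.9, 204.3]
ee_rot: [[-0.0, 0.641, -0.767], [-0.0, -0.767, -0.641], [-1.0, -0.0, 0.0]]
contact_force: [0.9, 0.2, 1.3]
width: 85.5
t: 2.9
tool_pos: [481.5, -151.4, 204.4]
ee_rot: [[0.0, 0.992, -0.126], [-0.0, -0.126, -0.992], [-1.0, 0.0, 0.0]]
contact_force: [-0.2, 0.8, -0.1]
width: 85.5
t: 3.3
tool_pos: [481.5, -151.4, 204.4]
ee_rot: [[-0.0, 0.984, 0.179], [-0.0, 0.179, -0.984], [-1.0, -0.0, 0.0]]
contact_force: [0.2, -0.2, 0.6]
width: 85.3
```

```bash
python3 -m creep '[[0,0.4,-4.4,0],[0,0.4,-4.4,0],[0,0.4,-4.4,0],[0,0.4,-4.4,0],[0,0.4,-4.4,0]]'; python3 -m creep '[[0,0.4,-4.4,0],[0,0.4,-4.4,0],[0,0.4,-4.4,0],[0,0.4,-4.0,0],[0,0,0,0]]'
python3 - <<'E'
from h import *
from workcell import r
o=r.observe();c=r.camera("wrist");cv2.imwrite("pics/w1.png",c["img"]);pickle.dump((o,c),open("w1.pkl","wb"))
for d in r.regions_of(c,"long_board"): print(d["confidence"],d["location"],d["mask"].sum())
T=np.array(c["T_tool_cam"]);Tw=np.eye(4);Tw[:3,:3]=o["ee_rot"];Tw[:3,3]=o["tool_pos"]
W=np.linalg.inv(Tw@T);cc=dict(c,R=W[:3,:3],t=W[:3,3])
im=c["img"].copy()
P=place(np.array([(9,110,80),(-9,110,80),(-9,-110,80),(9,-110,80)],float),447,241,.183)
cv2.polylines(im,[proj(cc,P).round().astype(np.int32)],True,(0,0,255));cv2.imwrite("pics/w1b.png",im)
E
```

```text
t: 3.8
tool_pos: [460.8, 70.1, 204.5]
ee_rot: [[0.001, 0.984, 0.178], [-0.0, 0.178, -0.984], [-1.0, 0.0, 0.0]]
contact_force: [0.6, -0.4, 0.3]
width: 85.2
t: 4.3
tool_pos: [444.7, 244.7, 204.3]
ee_rot: [[0.0, 0.983, 0.184], [0.001, 0.184, -0.983], [-1.0, 0.0, -0.001]]
contact_force: [0.4, -0.7, -0.2]
width: 85.2
0.72 [280.0, 179.1] 5207
0.56 [88.2, 87.6] 12194
```

View pics/w1b.png

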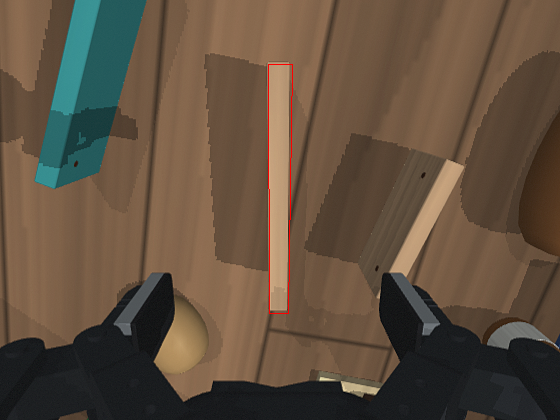

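```bash
python3 -m creep '[[3.5,0.1,0.3,0],[3.5,0,0,0],[3.5,0,0,0],[3.5,0,0,0],[3.3,0,0,0]]' 5
python3 -m creep '[[0,0,0,0],[0,0,0,0]]' 5; python3 -m creep '[[0,0,0,0],[0,0,0,0],[0,0,0,0],[0,0,0,0],[0,0,0,0]]' 0 70
python3 -m creep '[[0,0,0,0],[0,0,0,0]]'
```

```text
t: 4.9
tool_pos: [447.4, 236.1, 30.2]
ee_rot: [[0.0, 0.984, 0.178], [-0.0, 0.178, -0.984], [-1.0, 0.0, 0.0]]
contact_force: [0.3, 0.7, 0.1]
width: 49.9
t: 5.1
tool_pos: [447.5, 236.8, 31.8]
ee_rot: [[-0.001, 0.984, 0.18], [-0.0, 0.18, -0.984], [-1.0, -0.001, 0.0]]
contact_force: [0.3, 0.4, 0.8]
width: 49.9
t: 5.6
tool_pos: [447.9, 237.9, 33.3]
ee_rot: [[0.003, 0.983, 0.182], [0.001, 0.182, -0.983], [-1.0, 0.003, -0.0]]
contact_force: [-1.3, -2.2, 6.6]
width: 16.5
t: 5.8
tool_pos: [448.0, 237.9, 33.3]
ee_rot: [[0.003, 0.983, 0.182], [0.001, 0.182, -0.983], [-1.0, 0.003, 0.0]]
contact_force: [-1.0, -1.8, 6.8]
width: 16.8
```

```bash
python3 -m creep '[[-1,0,0,0],[-3,0,0,0],[-4,0,0,0],[-4,0,0,0],[0,0,0,0]]'; python3 -m creep '[[0,0,0,0.113],[0,0,0,0.113],[0,0,0,0],[0,0,0,0]]'
python3 - <<'E'
from h import *
from workcell import r
o=r.observe();c=r.camera("wrist");cv2.imwrite("pics/w2.png",c["img"]);pickle.dump((o,c),open("w2.pkl","wb"))
print(o["tool_pos"],o["contact_force"],o["width"]);print(o["ee_rot"])
s=r.camera("scene");cv2.imwrite("pics/s2.png",s["img"][50:350,200:500])
E
```

```text
t: 6.3
tool_pos: [450.3, 239.1, 157.7]
ee_rot: [[0.011, 0.983, 0.182], [0.004, 0.182, -0.983], [-1.0, 0.012, -0.002]]
contact_force: [0.7, 0.2, -2.7]
width: 16.7
t: 6.7
tool_pos: [446.7, 237.7, 151.1]
ee_rot: [[-0.001, 0.999, -0.04], [-0.0, -0.04, -0.999], [-1.0, -0.001, 0.0]]
contact_force: [0.1, -0.9, -2.5]
width: 16.4
[446.7342872  237.72705572 151.12794503] [ 0.14836855 -0.85013245 -2.49954603] 16.43607837559299
[[-6.31147745e-04  9.99200029e-01 -3.99863011e-02]
 [-2.81826203e-04 -3.99864852e-02 -9.99200181e-01]
 [-9.99999761e-01 -6.19373753e-04  3.06838130e-04]]
```

View pics/w2.png

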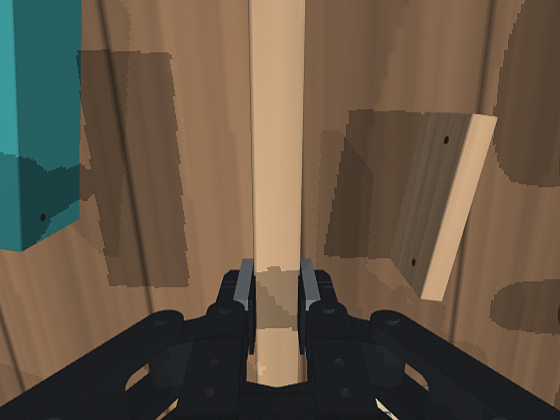

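View pics/s2.png

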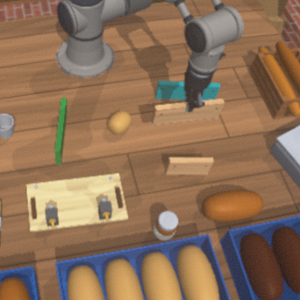

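```bash
python3 -m creep '[[0,0.9,1.9,0],[0,1.7,3.6,0],[0,1.7,3.6,0],[0,1.7,3.6,0],[0,1.7,3.6,0]]'; python3 -m creep '[[0,1.7,3.6,0],[0,1.7,3.6,0],[0,1.7,3.6,0],[0,1.7,3.6,0],[0,1.7,3.6,0]]';  python3 -m creep '[[0,1.45,3.55,0],[0,0,0,0],[0,0,0,0],[0,0,0,0]]'
python3 - <<'E'
from h import *
from workcell import r
o=r.observe();c=r.camera("wrist");cv2.imwrite("pics/w3.png",c["img"]);pickle.dump((o,c),open("w3.pkl","wb"))
print(o["tool_pos"],o["contact_force"],o["width"]);print(o["ee_rot"])
s=r.camera("scene");cv2.imwrite("pics/s3.png",cv2.resize(s["img"][190:310,210:350],None,fx=5,fy=5,interpolation=cv2.INTER_CUBIC))
s=r.camera("top");cv2.imwrite("pics/t3.png",cv2.resize(s["img"][130:230,215:350],None,fx=5,fy=5,interpolation=cv2.INTER_CUBIC))
E
```

```text
t: 7.3
tool_pos: [517.4, 70.2, 151.3]
ee_rot: [[-0.0, 0.999, -0.041], [-0.0, -0.041, -0.999], [-1.0, -0.0, 0.0]]
contact_force: [0.5, 0.9, -2.7]
width: 16.6
t: 7.8
tool_pos: [594.5, -113.4, 151.1]
ee_rot: [[-0.0, 0.999, -0.042], [0.0, -0.042, -0.999], [-1.0, -0.0, -0.0]]
contact_force: [0.8, 0.2, -2.2]
width: 16.5
t: 8.2
tool_pos: [606.7, -147.0, 151.0]
ee_rot: [[-0.001, 0.999, -0.042], [0.001, -0.042, -0.999], [-1.0, -0.001, -0.001]]
contact_force: [-0.6, 1.0, -2.4]
width: 16.6
[ 606.71585561 -147.01243084  151.04515701] [-0.59176492  0.99456234 -2.40210492] 16.586932646867655
[[-9.87241412e-04  9.99125220e-01 -4.18069322e-02]
 [ 6.80596490e-04 -4.18062716e-02 -9.99125504e-01]
 [-9.99999281e-01 -1.01483172e-03 -6.38728236e-04]]
```

View pics/w3.png

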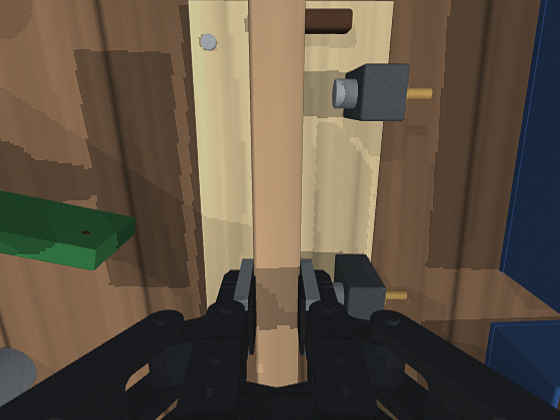

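View pics/s3.png

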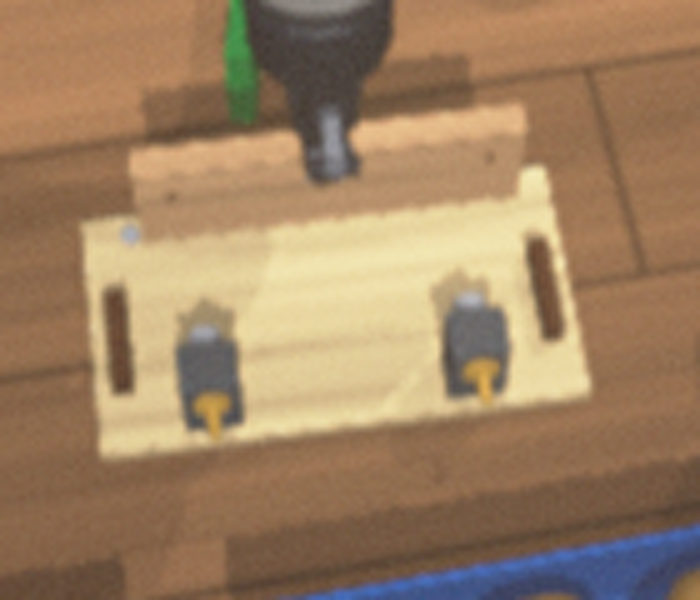

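View pics/t3.png

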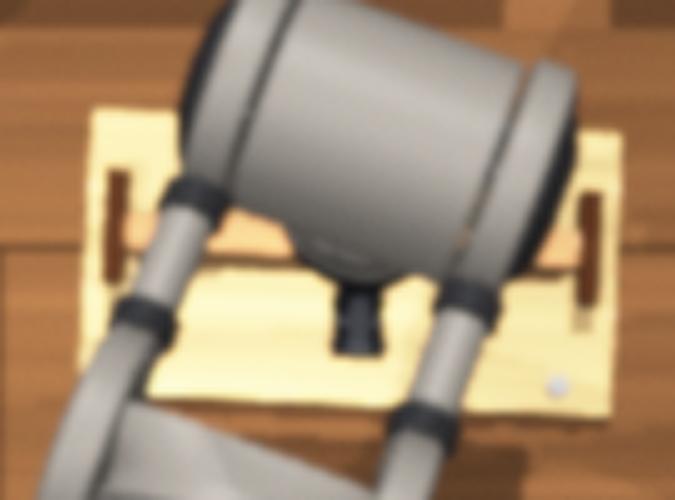

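```bash
cat >> h.py <<'E'
def wcam(o,c):
    T=np.array(c["T_tool_cam"]);Tw=np.eye(4);Tw[:3,:3]=o["ee_rot"];Tw[:3,3]=o["tool_pos"]
    W=np.linalg.inv(Tw@T);return dict(c,R=W[:3,:3],t=W[:3,3])
E
python3 - <<'E'
from h import *
o,c=pickle.load(open("w3.pkl","rb"));c=wcam(o,c);J=(618.2,-145.6,-.043)
im=cv2.resize(c["img"],None,fx=1.4,fy=1.4)
def dr(P,col,pl=1):
    p=(proj(c,place(np.array(P,float),*J))*1.4).round().astype(np.int32);cv2.polylines(im,[p],True,col)
for y in(80,-80):
    dr([(45,y-18,78),(75,y-18,78),(75,y+18,78),(45,y+18,78)],(0,0,255))
    th=np.linspace(0,6.28,20);dr(np.c_[np.full(20,30),y+10*np.cos(th),57+10*np.sin(th)],(255,0,0))
dr([(-80,-150,12),(80,-150,12),(80,150,12),(-80,150,12)],(0,255,0))
dr([(-20,126,32),(45,126,32),(45,136,32),(-20,136,32)],(255,0,255))
cv2.imwrite("pics/w3o.png",im)
E
```

```text
(no output)
```

View pics/w3o.png

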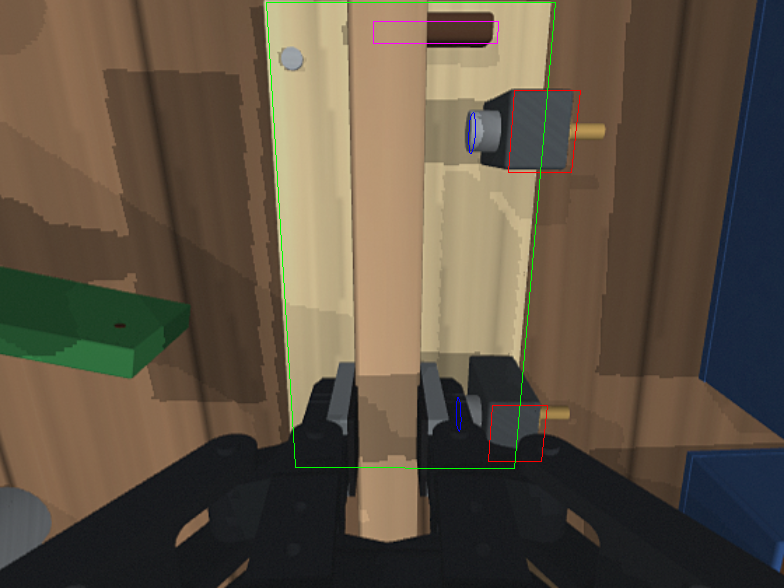

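```bash
python3 -m creep '[[1.5,0,0,0],[3,0,0,0],[3,0,0,0],[2.2,0,0,0],[0.5,0,0,0]]';python3 -m creep '[[0,0,0,0],[0,0,0,0]]'; python3 -m creep '[[0.1,0,0,0],[0.1,0,0,0],[0,0,0,0],[0,0,0,0]]'
```

```text
t: 8.85
tool_pos: [605.3, -146.5, 46.8]
ee_rot: [[-0.005, 0.999, -0.042], [0.002, -0.042, -0.999], [-1.0, -0.005, -0.002]]
contact_force: [0.7, 0.2, -2.4]
width: 16.6
t: 9.05
tool_pos: [608.2, -148.0, 50.9]
ee_rot: [[0.002, 0.999, -0.042], [-0.001, -0.042, -0.999], [-1.0, 0.002, 0.001]]
contact_force: [-0.2, -0.3, -3.4]
width: 16.3
t: 9.45
tool_pos: [607.2, -148.0, 47.7]
ee_rot: [[0.0, 0.999, -0.043], [-0.0, -0.043, -0.999], [-1.0, 0.0, 0.0]]
contact_force: [0.3, -0.1, -1.6]
width: 16.6
```

```bash
python3 -m creep '[[0.1,0,0,0],[0.05,0,0,0],[0,0,0,0]]'; python3 -m creep '[[0.1,0,0,0],[0,0,0,0],[0,0,0,0]]'
```

```text
t: 9.75
tool_pos: [607.1, -147.9, 45.7]
ee_rot: [[-0.0, 0.999, -0.043], [0.0, -0.043, -0.999], [-1.0, -0.0, 0.0]]
contact_force: [0.3, -0.8, -2.3]
width: 16.5
t: 10.05
tool_pos: [607.3, -148.0, 45.3]
ee_rot: [[0.0, 0.999, -0.043], [-0.0, -0.043, -0.999], [-1.0, 0.0, 0.0]]
contact_force: [-0.6, 0.1, 2.7]
width: 16.7
```

```bash
python3 -m creep '[[-0.02,0.5,0,0],[0,0.6,0,0],[0,0.6,0,0],[0,0.3,0,0],[0,0,0,0]]'; python3 -m creep '[[0,0.3,0,0],[0,0.2,0,0],[0,0,0,0],[0,0,0,0]]'; python3 -m creep '[[0,0.2,0,0],[0,0.2,0,0],[0,0,0,0],[0,0,0,0]]'
```

```text
t: 10.55
tool_pos: [627.8, -148.9, 45.4]
ee_rot: [[0.0, 0.999, -0.043], [-0.0, -0.043, -0.999], [-1.0, 0.001, 0.0]]
contact_force: [-2.0, 0.3, 4.8]
width: 16.8
t: 10.95
tool_pos: [632.4, -149.1, 45.4]
ee_rot: [[0.0, 0.999, -0.043], [-0.0, -0.043, -0.999], [-1.0, 0.0, 0.0]]
contact_force: [-3.8, -0.3, 5.3]
width: 16.2
t: 11.35
tool_pos: [636.3, -149.3, 45.4]
ee_rot: [[-0.0, 0.999, -0.043], [-0.0, -0.043, -0.999], [-1.0, -0.0, 0.0]]
contact_force: [-4.7, -0.0, 5.9]
width: 16.6
```

```bash
python3 -m creep '[[-0.05,0,0,0],[0,0,0,0],[0,0,0,0]]'
cat > look.py <<'E'
import sys
from h import *
from workcell import r
n=sys.argv[1]
o=r.observe();c=r.camera("wrist")
print(o["t"],o["tool_pos"].round(2),o["contact_force"].round(2),o["ft_torque"].round(3),o["width"].round(1))
cv2.imwrite(f"pics/w{n}.png",c["img"]);pickle.dump((o,c),open(f"w{n}.pkl","wb"))
s=r.camera("scene");a=cv2.resize(s["img"][220:290,225:345],None,fx=6,fy=6,interpolation=cv2.INTER_CUBIC);cv2.imwrite(f"pics/s{n}.png",a);pickle.dump(s,open(f"s{n}.pkl","wb"))
E
python3 look.py 4
```

```text
t: 11.65
tool_pos: [636.5, -149.3, 45.4]
ee_rot: [[0.001, 0.999, -0.043], [-0.0, -0.043, -0.999], [-1.0, 0.001, 0.0]]
contact_force: [-0.3, 0.1, 0.7]
width: 16.6Traceback (most recent call last):
  File "look.py", line 6, in <module>
    print(o["t"],o["tool_pos"].round(2),o["contact_force"].round(2),o["ft_torque"].round(3),o["width"].round(1))
                                                                                            ^^^^^^^^^^^^^^^^
AttributeError: 'float' object has no attribute 'round'
```

```bash
sed -i 's/,o\["width"\].round(1)//' look.py; python3 -m creep '[[0,0.1,0,0],[0,0.1,0,0],[0,0,0,0],[0,0,0,0]]'; python3 -m creep '[[0,0.1,0,0],[0,0.1,0,0],[0,0,0,0],[0,0,0,0]]'; python3 look.py 4
```

```text
t: 12.1
tool_pos: [638.0, -149.2, 45.4]
ee_rot: [[-0.0, 0.999, -0.043], [0.0, -0.043, -0.999], [-1.0, -0.0, -0.0]]
contact_force: [-1.9, 0.8, -0.8]
width: 16.4
t: 12.5
tool_pos: [639.4, -149.3, 45.4]
ee_rot: [[-0.002, 0.999, -0.043], [0.0, -0.043, -0.999], [-1.0, -0.002, -0.0]]
contact_force: [-5.8, 0.4, 0.8]
width: 16.6
12.5 [ 639.44 -149.25   45.39] [-5.83  0.43  0.8 ] [ 0.05   1.018 -0.023]
```

View pics/w4.png

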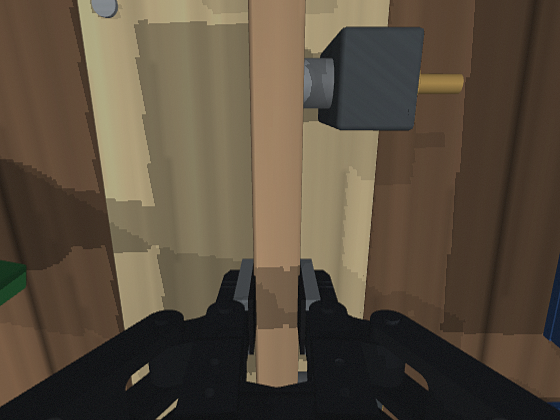

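View pics/s4.png

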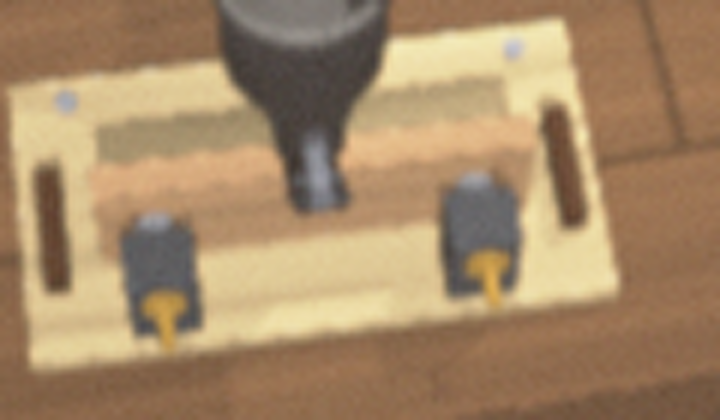

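```bash
python3 -m creep '[[0,0.1,0,0],[0,0.1,0,0],[0,0,0,0],[0,0,0,0]]'; python3 look.py 5;python3 -m creep '[[0,0.1,0,0],[0,0.1,0,0],[0,0,0,0],[0,0,0,0]]'; python3 look.py 6
```

```text
t: 13.0
tool_pos: [640.8, -149.3, 45.4]
ee_rot: [[-0.003, 0.999, -0.043], [0.0, -0.043, -0.999], [-1.0, -0.003, -0.0]]
contact_force: [-7.5, 1.2, 2.7]
width: 16.4
13.0 [ 640.79 -149.3    45.39] [-7.49  1.15  2.72] [0.04  1.475 0.02 ]
t: 13.5
tool_pos: [642.1, -149.4, 45.4]
ee_rot: [[-0.005, 0.999, -0.043], [0.001, -0.043, -0.999], [-1.0, -0.005, -0.0]]
contact_force: [-10.0, -0.2, 3.8]
width: 16.4
13.5 [ 642.09 -149.36   45.43] [-10.01  -0.24   3.76] [ 0.019  1.893 -0.029]
```

```bash
python3 -m creep '[[-0.02,0.1,0,0],[0,0.1,0,0],[0,0.1,0,0],[0,0,0,0],[0,0,0,0]]'; python3 look.py 7
```

```text
t: 14.1
tool_pos: [644.1, -149.4, 45.4]
ee_rot: [[-0.007, 0.999, -0.043], [0.001, -0.043, -0.999], [-1.0, -0.007, -0.001]]
contact_force: [-12.9, 0.0, 5.1]
width: 16.4
14.1 [ 644.08 -149.41   45.43] [-12.89   0.04   5.14] [0.036 2.466 0.037]
```

View pics/w7.png

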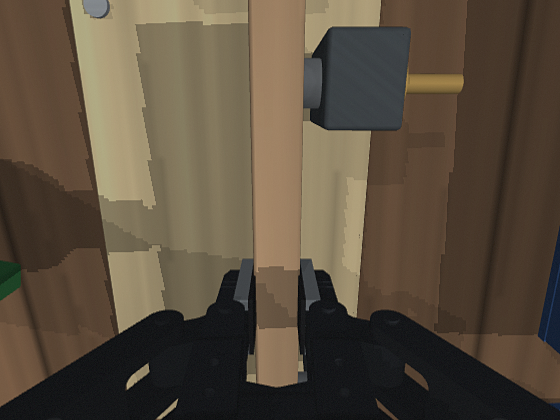

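View pics/s7.png

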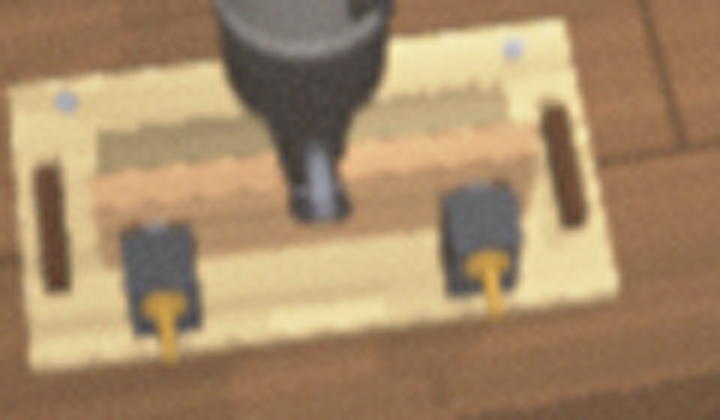

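```bash
python3 - <<'E'
from h import *
for n in "47":
    o,c=pickle.load(open(f"w{n}.pkl","rb"));c=wcam(o,c)
    g=cv2.cvtColor(c["img"],cv2.COLOR_BGR2GRAY).astype(int)
    print(g[78,296:312],g[78,322:350],g[60,402:428])
    fr,bk=(345,423) if n=="4" else (332,409)
    b=ray(c,(304 if n=="4" else 303.5,78),92);f=ray(c,(fr,78),78);k=ray(c,(bk,78),78);e=ray(c,(249,78),92)
    print(n,"board",e,b,"post",f,k,"TCP",o["tool_pos"])
    R=np.array([np.cos(-.043),np.sin(-.043)])
    gap=(f-b)@R; gap2=(k-b)@R-30; print("thick",(b-e)@R,"depth",(k-f)@R,"d",15-gap,15-gap2)
E
```

```text
[126 129 125 127 124 122 118  98 124 124 122 122 122 122 124  83] [103 103 103 105 102 103 103 104 104 106 108 112  42  26  29  32  35  39
  47  53  59  60  65  67  64  65  63  65] [65 65 65 64 64 65 63 65 64 63 63 65 64 64 64 64 65 63 57 62 76 72 74 73
 73 74]
4 board [633.11662609 -65.48243706] [650.96299405 -66.25882521] post [666.81705797 -65.97591126] [694.98482705 -67.20535961] TCP [ 639.44053357 -149.25422684   45.39375635]
thick 17.863245942489883 depth 28.19458198097192 d -0.8272475358461833 0.9781704831818914
[128 128 127 127 123 121 119  96  86  89  89  88  85  87  88  89] [37 24 28 33 42 46 55 59 63 66 66 64 66 64 64 65 64 64 66 64 66 65 64 62
 65 64 64 65] [64 66 66 65 62 59 65 79 75 78 73 72 74 72 73 74 74 74 75 73 75 74 75 73
 74 73]
7 board [637.98929343 -65.66765155] [655.68493213 -66.44224032] post [666.92372588 -65.95445799] [694.67968511 -67.17290662] TCP [ 644.08218348 -149.41487377   45.43144866]
thick 17.712578651226025 depth 27.782679953332586 d 3.7925630934285604 6.0098831400959725
```

```bash
python3 - <<'E'
from h import *
a=pickle.load(open("w4.pkl","rb"))[1]["img"][10:150,290:480];b=pickle.load(open("w7.pkl","rb"))[1]["img"][10:150,290:480]
cv2.imwrite("pics/cmp.png",cv2.resize(np.vstack([a,b]),None,fx=2,fy=2,interpolation=cv2.INTER_NEAREST))
E
```

```text
(no output)
```

View pics/cmp.png

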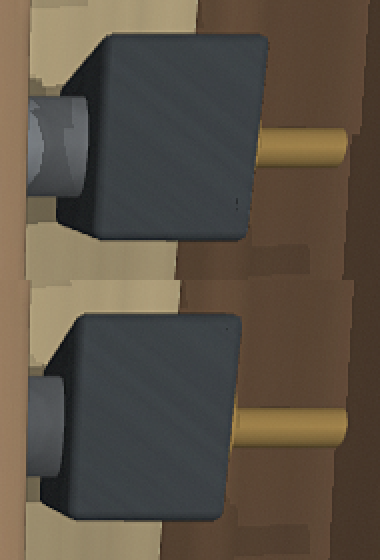

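```bash
python3 - <<'E'
from h import *
R=np.array([np.cos(-.043),np.sin(-.043)])
ims=[]
for n,v,u0,u1 in (("3",93,420,450),("4",83,450,480),("7",83,450,480)):
    o,c=pickle.load(open(f"w{n}.pkl","rb"));c=wcam(o,c)
    sat=c["img"].astype(int);d=(sat[v-2:v+3,u0:u1,2]-sat[v-2:v+3,u0:u1,0]).mean(0).round().astype(int);print(n,d)
    k=d-d[-5:].mean();h=k[:3].mean()/2;i=np.where(k>h)[0][-1];u=u0+i+(k[i]-h)/(k[i]-k[i+1]);
    print(u,ray(c,(u,v),57)@R)
s0=pickle.load(open("scene0.pkl","rb"))
for n in ("0","4","7"):
    s=s0 if n=="0" else pickle.load(open(f"s{n}.pkl","rb"))
    ims.append(cv2.resize(s["img"][255:285,240:320],None,fx=8,fy=8,interpolation=cv2.INTER_NEAREST)[:,:])
cv2.imwrite("pics/rods.png",cv2.resize(np.vstack(ims),(533,600)))
J=(617.5,-145.4,-.043)
for y in (80,-80):
    p=proj(s0,place(np.array([[75,y,57],[90,y,57],[97,y,57]],float),*J));print(p)
    dv=(p[2]-p[1])/7;dn=dv/np.hypot(*dv)
    for n in ("0","4","7"):
        s=s0 if n=="0" else pickle.load(open(f"s{n}.pkl","rb"))
        im=cv2.GaussianBlur(s["img"],(3,3),0).astype(np.float32)
        ch=im[...,2]-im[...,0]; ch=ch.astype(np.float32)
        ts=np.arange(-8,14,.5);q=p[1]+ts[:,None]*dn
        pr=cv2.remap(ch,q[:,0].astype(np.float32)[None],q[:,1].astype(np.float32)[None],cv2.INTER_LINEAR)[0]
        print(y,n,"px/mm",round(np.hypot(*dv),2),pr.round().astype(int))
E
```

```text
3 [94 94 94 95 94 94 95 94 95 95 96 99 56 40 44 43 45 45 46 47 49 32 33 34
 34 34 34 34 33 33]
431.8186046511628 720.9203726117584
4 [83 82 82 83 83 83 83 82 82 82 82 84 86 55 37 30 28 29 29 29 29 30 30 29
 29 29 29 30 28 28]
462.98172043010754 722.3299311462071
7 [82 83 83 82 83 82 83 83 83 83 83 84 88 58 24 28 29 30 29 29 29 29 28 29
 29 29 28 28 28 28]
463.0754901960784 726.9073614162623
[[305.82585847 262.73358641]
 [306.67317998 267.35226592]
 [307.07155577 269.52487304]]
80 0 px/mm 0.32 [  9  15  29  45  64  84  98 112 117 121 121 120 118 115 113 112 112 112
 111 110 106  99  91  83  76  71  68  66  66  67  68  69  71  72  73  74
  74  72  71  70  69  68  67  67]
80 4 px/mm 0.32 [  5  10  25  42  62  83  97 111 116 121 121 120 117 114 113 112 112 113
 114 114 111 104  96  88  80  73  68  66  65  65  66  68  70  71  72  72
  72  71  70  69  69  68  67  66]
80 7 px/mm 0.32 [  5  11  26  42  62  83  98 112 116 119 120 119 117 114 112 111 111 111
 113 116 116 115 112 108 102  94  86  79  73  70  68  68  69  71  72  72
  72  71  70  69  68  67  66  66]
[[251.97446445 269.57823525]
 [252.52339179 274.27559454]
 [252.78202494 276.4853106 ]]
-80 0 px/mm 0.32 [  7  13  27  44  63  82  98 111 119 123 125 125 123 120 118 116 115 114
 112 110 105  99  92  83  76  70  66  63  62  62  62  63  63  65  66  67
  68  70  71  72  72  71  71  70]
-80 4 px/mm 0.32 [  5  12  25  41  60  79  94 106 113 116 116 115 113 109 106 103 102 102
 102 102 101  99  94  87  80  73  67  63  60  58  58  57  58  59  59  60
  61  62  62  63  64  65  65  64]
-80 7 px/mm 0.32 [  5  11  24  41  60  79  94 106 113 117 117 116 113 110 107 105 103 103
 103 104 105 106 106 104 100  95  87  78  71  65  61  59  58  58  59  60
  61  62  63  63  63  63  63  62]
```

```bash
python3 -m creep '[[-0.02,0.1,0,0],[0,0.1,0,0],[0,0,0,0],[0,0,0,0],[0,0,0,0]]'; python3 look.py 8
cat > rod.py <<'E'
import sys
from h import *
n=sys.argv[1];R=np.array([np.cos(-.043),np.sin(-.043)])
o,c=pickle.load(open(f"w{n}.pkl","rb"));c=wcam(o,c);v,u0,u1=83,450,480
sat=c["img"].astype(int);d=(sat[v-2:v+3,u0:u1,2]-sat[v-2:v+3,u0:u1,0]).mean(0)
k=d-d[-5:].mean();h=k[:3].mean()/2;i=np.where(k>h)[0][-1];u=u0+i+(k[i]-h)/(k[i]-k[i+1]);print("wrist d",ray(c,(u,v),57)@R-720.92)
s0=pickle.load(open("scene0.pkl","rb"))
for y in (80,-80):
    p=proj(s0,place(np.array([[75,y,57],[90,y,57],[97,y,57]],float),617.5,-145.4,-.043));dv=(p[2]-p[1])/7;dn=dv/np.hypot(*dv);res=[]
    for s in (s0,pickle.load(open("s4.pkl","rb")),pickle.load(open(f"s{n}.pkl","rb"))):
        im=cv2.GaussianBlur(s["img"],(3,3),0).astype(np.float32);ch=im[...,2]-im[...,0]
        ts=np.arange(-1,10,.1);q=(p[1]+ts[:,None]*dn).astype(np.float32)
        pr=cv2.remap(ch,q[:,0][None],q[:,1][None],cv2.INTER_LINEAR)[0]
        lo=pr[:80].min();i=np.where(pr[:80]>(lo+pr[:12].mean())/2)[0];res.append(ts[i[-1]]/np.hypot(*dv))
    print(y,"scene d vs free",res[2]-res[0],"vs w4",res[2]-res[1])
E
python3 rod.py 7; python3 rod.py 8
```

```text
t: 14.7
tool_pos: [645.4, -149.5, 45.5]
ee_rot: [[-0.008, 0.999, -0.043], [0.001, -0.043, -0.999], [-1.0, -0.008, -0.001]]
contact_force: [-14.6, -0.3, 5.4]
width: 16.6
14.7 [ 645.43 -149.48   45.48] [-14.65  -0.3    5.4 ] [-0.005  2.712 -0.003]
wrist d 5.9878028181901755
80 scene d vs free 5.070560319609946 vs w4 4.1198302596830825
-80 scene d vs free 6.607334724490828 vs w4 3.7756198425661864
wrist d 7.328504086154112
80 scene d vs free 6.338200399512436 vs w4 5.3874703395855725
-80 scene d vs free 7.551239685132375 vs w4 4.719524803207733
```

```bash
python3 -m creep '[[0,0,0,0],[0,0,0,0],[0,0,0,0],[0,0,0,0],[0,0,0,0]]'; python3 look.py 9; python3 rod.py 9; python3 - <<'E'
from h import *
cv2.imwrite("pics/full9.png",pickle.load(open("s9.pkl","rb"))["img"])
E
```

```text
t: 15.3
tool_pos: [645.4, -149.5, 45.5]
ee_rot: [[-0.008, 0.999, -0.043], [0.001, -0.043, -0.999], [-1.0, -0.009, -0.001]]
contact_force: [-14.6, -0.0, 5.8]
width: 16.5
15.3 [ 645.39 -149.49   45.45] [-14.59  -0.03   5.79] [0.017 2.745 0.02 ]
wrist d 7.275842353112239
80 scene d vs free 6.6551104194880555 vs w4 5.704380359561192
-80 scene d vs free 7.865874672012891 vs w4 5.03415979008825
```

View pics/full9.png

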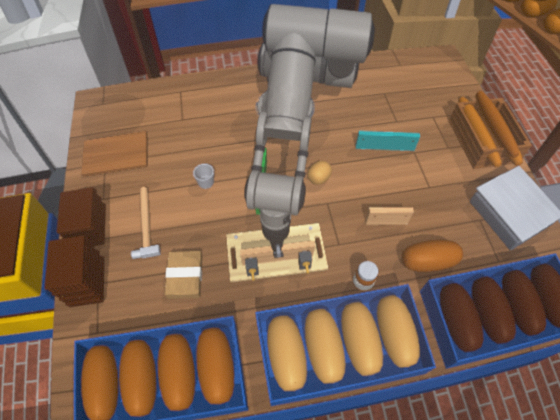

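View pics/s9.png

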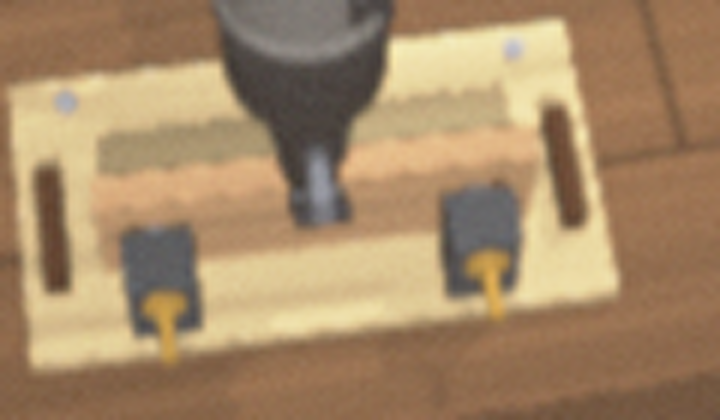

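The board stands between the cheeks, against both buttons (posts at about (160,275) and (480,240)). The rods stick out about equally and the rest of the counter is unchanged, so I am handing in.

```bash
python3 -c "
from workcell import r
print(r.hand_in())"
```

```text
the job is handed in; nothing more can be done
None
```

The 220 mm board is standing on its long edge on the jig plate between the cheeks. The arm is still gripping it and pressing it against both stop buttons. I handed in at about 15 s of the 42 s allowed.

**Push depth:** the +y button is about 7.3 mm in by the wrist camera and 6.7 mm by the scene camera. The -y button shows only in the scene camera, which gave 7.9 mm measured from its free position. These readings are good to about 1 mm.

**Force:** the push reads 14.6 N. I put roughly 3.5 N of that down to the board rubbing on the plate, which leaves about 11 N on the springs, the expected figure for half way. The reading held steady over the last half second.

**Squareness:** the twisting moment about the vertical is about 0.02 N m, so the load on the two buttons is nearly even. The tool leans about 0.5 degrees in the pressing direction.

**Disagreements:**
- Earlier, measuring from the post edges in the wrist picture gave 4 to 6 mm at a point where the brass rod showed 6 mm. I trusted the rod and the force.
- Measured from the first light-contact picture instead, the scene camera gives slightly more travel on the +y button (5.7 against 5.0 mm), the opposite of its from-free readings. I take that as noise.

The other things on the counter look unmoved in the last scene picture, though the arm hides most of the green board.

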